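# Offer up the matching maul head, socket up

### The arm

A 6-joint arm with a two-finger parallel gripper is mounted at the origin on the work surface. World frame = base frame: x ahead of the robot, y to its left, z up, the work surface at z = 0. Lengths are in m, angles in rad, forces in N, time in s.
With the tool pointing down it reaches from about 0.35 to 0.85 m from the base axis. Payload 8.1 kg.
Tool frame: the origin (TCP) lies at the centre of the arm's flange, where the gripper is bolted on; the fingertips stand 186 mm ahead of it and the grasp point (between the pads) lies 167 mm ahead of it; z points along the fingers, y is the line along which they close (so a half turn about z gives the same grasp; the last joint's range is limited). The gripper opens to 93 mm and grips with 3 to 60 N. Pads are 15 mm wide; open, the fingers measure 128 mm over their backs; the gripper's body (75 mm by 188 mm) begins 65 mm behind the grasp point.
Start: joints at [-1.345, 0.13, 1.488, -0, 1.523, -0.085], TCP at [0.184, -0.571, 0.405] pointing down, gripper open.
Joint ranges: [-2.96, 2.96], [-0.89, 2.26], [0.02, 2.5], [-1.34, 4.48], [0, 2.73], [-2.66, 2.66]. Speed limits (rad/s): [2.39, 2.39, 2.79, 3.14, 3.14, 3.14].

### API

Orientations are given as a rotation vector (axis times angle).
In Python, from plant import read_state, read_camera, camera_params, robot gives the robot as it stands.
- The arm moves only by the tool carry_out, never from a script. Its argument "targets" is a list of rows, each an object of numbers: "hand": the opening in per cent of the stroke, from 0 (shut) to 100 (fully open); "x", "y", "z": the shift along the tool's x, y, z in m; "ax", "ay", "az": the turn, a rotation vector about the tool's x, y, z in rad. In form: [{"hand": .., "x": .., "y": .., "z": .., "ax": .., "ay": .., "az": ..}, ...]. A call has 1 to 8 rows; each row is the pose to reach, as a shift and turn from the pose commanded when the call began, along the tool's axes at that moment; what a row does not reach only later rows make up. A row lasts 1/8 s, in which the tool goes at most 62.5 mm and 10.7 degrees, less where a joint would pass 70% of its speed; a pose out of reach is approached as far as the arm can. A call with a gripper value outside its range is refused whole. The fingers move at their own pace and stop on an object; "newtons" is the grip in N (left out, the last holds). Time passes only in rows, so rows that repeat a pose let the fingers close. It gives the time, the measured TCP pose, the force, the opening and the grip force at its end, in the units of the state.
- read_state(): the state, without advancing time (a new reading comes with each control period).
- read_camera(name): name is "scene" or "top" or "wrist"; returns (picture, depth): 420x560x3 uint8, blue, green, red; 420x560 float32, m along the optical axis (not along the pixel's ray), 0 where there is no reading.
- camera_params(name): a dict with "fx", "fy", "cx", "cy" (pixels), "position" and "rotation" of the camera in the world. Camera axes: x right, y up, looking along -z (the intrinsics and any distortion apply to the point x, -y, -z); pixel columns grow to the right and rows downward; lengths in m; the calibration is good to about 2 mm. A picture is of the moment at which its call begins: read the wrist's pose just before it. camera_params takes no time and is no camera call; for the wrist camera it gives the pose at the moment of the call.
- robot.close_job(): hands the job in; it is judged then, once.
The state is a dict: "t": time; "q": joint angles; "dq": joint speeds; "joint_torque": joint torques, N m; "tool_pos": TCP position; "orientation": TCP orientation; "force": force on the tool from outside, world axes, zero at the start; "wrist_torque": the same for the moment, N m; "opening": finger opening in m; "gripper_force": force on a finger pad.
Only numpy, scipy, OpenCV 4.12 (cv2) and the standard library are available. Lean on these libraries where they do the work, as an engineer would, in place of code of your own. Each camera call takes 0.05 s, during which the arm holds its last target. There are 200 camera calls.

### The job

One turned handle stands on the stone slab, waiting for its head: pick up the beech maul head that matches it (large handle, large head; small handle, small head), find which end has the blind socket, and turn it so that the socket faces straight up. Finish while holding it still in the gripper like that, more than 10 cm above the bench, beside its handle (within about 25 cm) and resting on nothing, ready for the handle to be driven in. Leave the other head, both handles and everything else on the bench where they are.

Things in the scene. Friction and masses are not known exactly. Their poses are not given: they have to be found in the camera images.
- head_large: The larger maul head, bare beech: an octagonal prism 56 mm across its flats and 90 mm long, about 170 g, lying on a flat (so two other flats stand upright, 56 mm apart, one on each side). One end is plain, the other has a round-looking blind socket in its middle, 26 mm across and 40 mm deep. Origin: middle of the prism, on its axis (28 mm above the bench at the start). z axis: along the prism, from the plain end to the socket end (horizontal at the start, any heading).
- head_small: The smaller maul head, bare beech: an octagonal prism 42 mm across its flats and 72 mm long, about 80 g, lying on a flat (so two other flats stand upright, 42 mm apart, one on each side). One end is plain, the other has a round-looking blind socket in its middle, 18 mm across and 32 mm deep. Origin: middle of the prism, on its axis (21 mm above the bench at the start). z axis: along the prism, from the plain end to the socket end (horizontal at the start, any heading).
- head_large_mouth (a point): Centre of the mouth of the larger head's socket, 45 mm from the head's middle along its z axis; axes as the head's.
- head_small_mouth (a point): Centre of the mouth of the smaller head's socket, 36 mm from the head's middle along its z axis; axes as the head's.
- handle_large: The larger turned handle, bare reddish wood, standing upright on its 46 mm wide pommel, 135 mm tall in all; the top 35 mm is a bare tenon 24 mm across that fits the socket of the larger head. Origin: centre of its underside; z axis: up. Not to be moved.
- handle_small: The smaller turned handle, bare reddish wood, standing upright on its 37 mm wide pommel, 107 mm tall in all; the top 27 mm is a bare tenon 16 mm across that fits the socket of the smaller head. Origin: centre of its underside; z axis: up. Not to be moved.
- slab: Stone slab, 120 x 120 x 20 mm, fixed on the far part of the bench, left or right. The handle standing on it is the one to match. Origin: centre of its underside, z up.
- board: Plywood board on two dark feet, 120 x 120 x 20 mm, fixed on the far part of the bench on the other side from the slab. The handle standing on it is not wanted now. Origin: centre of its underside, z up.
- jar: Bystander: closed jar, 60 mm wide, 75 mm tall, upright between slab and board. Origin: centre of its underside.
- mallet: Bystander: small hammer lying at the left of the mat. Origin: about the middle of its underside.
- awl: Bystander: wooden-handled steel awl, lying at the right of the mat. Origin: about the middle of its underside.
Mind the look-alikes: they are no part of the job. Of the things that look like the board, take the one that is farthest to the robot's right at the start. Leave any pink look-alike of the head_small alone.

How it is judged:
By the outcome, as a careful person would: the job done as asked, in the order asked, and still so for the second after the job is handed in, while the arm keeps its last pose, push and grip.
It also fails if it takes over 35 s, if anything falls off the work surface, if the arm or the gripper's body presses on something with over 40 N, if the wrist force passes 120 N, or if a joint passes its speed limit or range.

## Working session

There is one attempt and no reset: what is moved stays moved. The work goes in short steps, Python scripts to look and compute and a tool call to move; the robot and the scene stay as the last step left them, time stands still between calls to the robot, and variables do not carry over. Pictures are saved under pics/ and viewed, at most 10 in all, crops included, and the job is handed in when it is done.

Besides the shell and the picture viewer there is one more tool, called by a JSON object that holds its "name" and its "arguments". carry_out: Moves the arm, as the interface text tells. Its arguments: {"type":"object","properties":{"targets":{"type":"array","items":{"type":"object","properties":{"hand":{"type":"number"},"x":{"type":"number"},"y":{"type":"number"},"z":{"type":"number"},"ax":{"type":"number"},"ay":{"type":"number"},"az":{"type":"number"}}}},"newtons":{"type":"number"}},"required":["targets"]}

```bash
mkdir -p pics; cat > h.py <<'E'
import numpy as np, cv2
from plant import read_state, read_camera, camera_params, robot
from scipy.spatial.transform import Rotation as R
def cloud(name):
    p=camera_params(name); im,d=read_camera(name)
    v,u=np.mgrid[0:420,0:560]
    c=np.stack([(u-p['cx'])/p['fx']*d,-(v-p['cy'])/p['fy']*d,-d],-1)
    w=c@np.array(p['rotation']).T+np.array(p['position'])
    w[d==0]=np.nan
    return im,d,w
E
python3 - <<'E'
from h import *
for n in ('top','scene'):
    im,d,w=cloud(n); cv2.imwrite(f'pics/{n}0.png',im); np.save(n+'.npy',w)
    p=camera_params(n); print(n,{k:np.round(np.array(v),3).tolist() for k,v in p.items()})
print(read_state())
E
```

```text
Traceback (most recent call last):
  File "h.py", line 8, in cloud
    w=c@np.array(p['rotation']).T+np.array(p['position'])
      ~~~~~~~~~~~~~~~~~~~~~~~~~~~^~~~~~~~~~~~~~~~~~~~~~~~
ValueError: operands could not be broadcast together with shapes (420,560) (3,)
```

Rotation isn't a matrix; probably a rotation vector (3).

```bash
sed -i "s/np.array(p\['rotation'\]).T/R.from_rotvec(p['rotation']).as_matrix().T/" h.py
python3 - <<'E'
from h import *
for n in ('top','scene'):
    p=camera_params(n); print(n,p)
    im,d,w=cloud(n); cv2.imwrite(f'pics/{n}0.png',im); np.save(n+'.npy',w)
    print([np.round(w[r,c],3).tolist() for r,c in ((100,100),(210,280),(350,450),(390,280))])
print(read_state())
E
```

```text
top {'fx': 429.4913493888197, 'fy': 429.4913493888197, 'cx': 276.9849096119889, 'cy': 220.89605963471078, 'position': array([ 0.38567477, -0.01770241,  1.24187062]), 'rotation': array([ 0.15577085, -0.11628036, -1.57055591])}
[[0.99, 0.566, -0.0], [0.635, 0.004, 0.001], [0.238, -0.465, -0.001], [0.207, -0.001, 0.369]]
scene {'fx': 513.9973465129558, 'fy': 513.9973465129558, 'cx': 277.0245873063567, 'cy': 209.2329024728715, 'position': array([ 1.49156526, -0.22413612,  1.14935779]), 'rotation': array([0.5942813 , 0.46053058, 1.28608702])}
[[-0.073, -0.491, 0.002], [0.574, 0.008, 0.018], [0.796, 0.654, -0.752], [0.802, -0.036, -0.747]]
{'t': 0.15, 'q': array([-1.34541277e+00,  1.30998422e-01,  1.48902253e+00, -3.21125986e-05,
        1.52299968e+00, -8.53961500e-02]), 'dq': array([-0.00126594, -0.00107891, -0.00342951, -0.00084335, -0.00067941,
        0.00029721]), 'joint_torque': array([-5.68373252e-04, -5.60473859e+01, -4.92333019e+01,  7.65794283e-02,
        3.05159460e-02, -8.63072319e-05]), 'tool_pos': array([ 0.18345954, -0.57108273,  0.40392544]), 'orientation': array([-3.10233497e+00, -4.85991733e-01,  2.07037428e-04]), 'force': array([-1.00602001,  0.27042951, -0.23910515]), 'wrist_torque': array([-0.05154214, -0.00193776, -0.0051656 ]), 'gripper_force': 0.0, 'opening': 0.093119329309767}
```

View pics/top0.png

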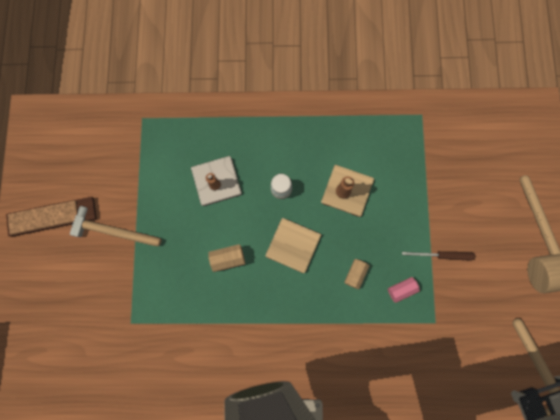

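View pics/scene0.png

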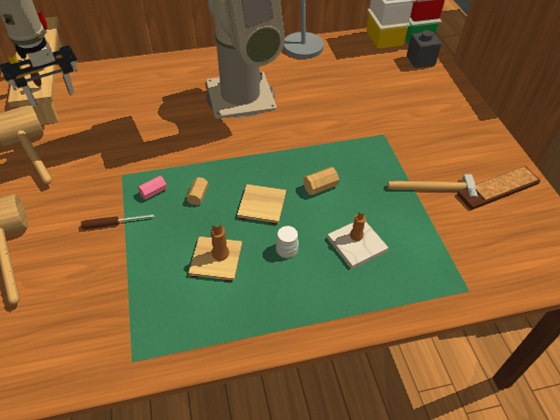

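The slab (top 216,181) is on the left. The plywood board with a handle is at (347,190), the large head at (227,258), the small head at (358,273), and a pink decoy at (404,289). An empty look-alike board is at (294,245). Next I'll measure the handle heights and the heads.

```bash
python3 - <<'E'
from h import *
w=np.load('top.npy')
def box(n,c,r,z0,z1=1,s=25):
    q=w[r-s:r+s,c-s:c+s].reshape(-1,3); q=q[(q[:,2]>z0)&(q[:,2]<z1)]
    if len(q)<4: print(n,len(q));return
    xy=q[:,:2].astype(np.float32); rc=cv2.minAreaRect(xy)
    print(n,len(q),'zmax',np.nanpercentile(q[:,2],[50,99]).round(3),'rect',np.round(rc[0],3),np.round(rc[1],3),round(rc[2],1))
box('slab',216,181,.012,.03,35); box('hslab',213,181,.035); box('board',347,190,.012,.03,35); box('hboard',347,187,.035)
box('L',227,258,.035,.1,28); box('L',227,258,.01,.1,28);box('S',358,273,.03,.1,20);box('S',358,273,.01,.1,20)
w=np.load('scene.npy')
box('sc hslab',359,228,.035,1,20);box('sc hboard',219,243,.035,1,22);box('sc L',322,181,.012,.1,25);box('sc S',197,191,.012,.1,17)
im=cv2.imread('pics/scene0.png')
a=cv2.resize(im[155:215,160:240],None,fx=5,fy=5);b=cv2.resize(im[155:215,280:360],None,fx=5,fy=5)
t=cv2.imread('pics/top0.png')
c=cv2.resize(t[243:303,318:398],None,fx=5,fy=5);d=cv2.resize(t[228:288,187:267],None,fx=5,fy=5)
cv2.imwrite('pics/crop.png',np.vstack([np.hstack([a,b]),np.hstack([c,d])]))
E
```

```text
slab 1427 zmax [0.02  0.026] rect [0.724 0.196] [0.121 0.12 ] 16.6
hslab 175 zmax [0.089 0.123] rect [0.707 0.196] [0.032 0.033] 88.4
board 1397 zmax [0.02  0.026] rect [ 0.692 -0.191] [0.12  0.122] 69.2
hboard 258 zmax [0.104 0.154] rect [ 0.684 -0.176] [0.04  0.042] 5.4
L 659 zmax [0.054 0.061] rect [0.494 0.157] [0.056 0.09 ] 13.7
L 691 zmax [0.053 0.061] rect [0.495 0.155] [0.056 0.096] 13.7
S 381 zmax [0.04  0.046] rect [ 0.448 -0.208] [0.042 0.072] 65.0
S 425 zmax [0.039 0.046] rect [ 0.458 -0.216] [0.057 0.105] 51.0
sc hslab 259 zmax [0.077 0.124] rect [0.715 0.19 ] [0.033 0.028] 73.9
sc hboard 440 zmax [0.092 0.15 ] rect [ 0.693 -0.182] [0.041 0.04 ] 29.6
sc L 628 zmax [0.044 0.057] rect [0.497 0.153] [0.06  0.093] 15.5
sc S 354 zmax [0.035 0.044] rect [ 0.45  -0.212] [0.043 0.082] 64.3
```

View pics/crop.png

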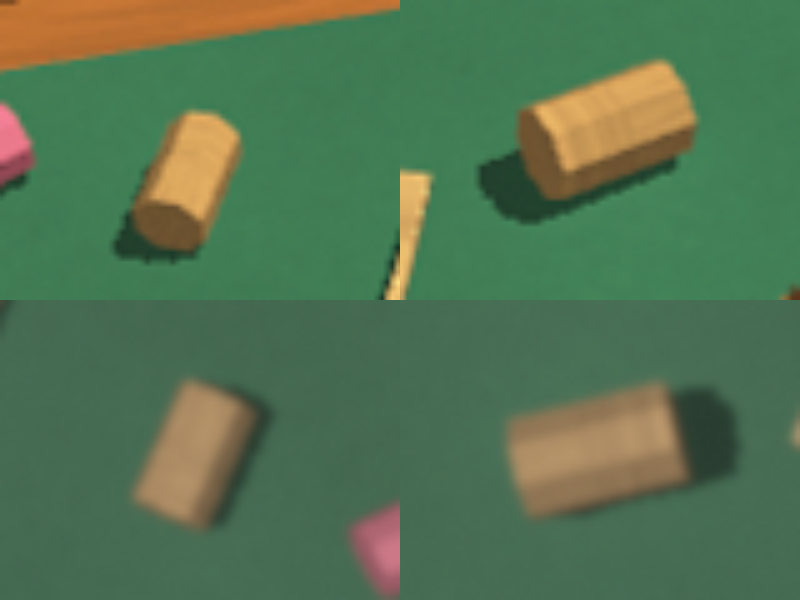

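The handle on the slab tops out at 0.127 m (20 + 107 mm), so it is the small one and I want the small head at (0.448,-0.208), axis heading about -25°/155°. The scene crop shows its far (+x) end looking plain. I'll check that with the depth data.

```bash
python3 - <<'E'
from h import *
w=np.load('scene.npy'); a=np.deg2rad(-25)
u=np.array([np.cos(a),np.sin(a),0]); v=np.array([-np.sin(a),np.cos(a),0])
q=w[170:208,182:212]-np.array([.448,-.208,0])
A=(q@u*1000).round(); B=(q@v*1000).round(); Z=(q[...,2]*1000).round()
# end face pixels: height & along axis
for r in range(15,38,2): print(r+170,' '.join(f'{A[r,c]:.0f}/{B[r,c]:.0f}/{Z[r,c]:.0f}' for c in range(2,22,2)))
E
```

```text
185 -29/-59/-2 -27/-51/2 -34/-48/-4 -31/-40/-0 -9/-23/27 2/-12/42 -4/-8/37 -2/-1/40 -5/4/38 -4/10/40
187 -17/-54/3 -23/-51/-3 -24/-44/-2 -27/-39/-4 3/-19/33 9/-10/41 3/-6/35 3/0/37 2/6/37 -1/11/35
189 -15/-54/-3 -15/-48/-2 -15/-41/-1 nan/nan/nan 15/-14/38 15/-8/39 12/-3/37 9/2/35 6/7/34 4/12/33
191 -4/-50/0 -6/-45/-1 -8/-39/-2 20/-19/33 20/-13/35 26/-4/44 21/-0/39 24/7/44 16/10/36 9/13/29
193 0/-49/-4 1/-42/-1 4/-35/3 32/-15/39 32/-8/41 26/-5/34 27/2/37 27/8/38 20/11/32 15/15/27
195 9/-46/-3 7/-41/-3 33/-22/29 37/-13/36 40/-6/41 36/-2/37 36/5/39 33/10/37 27/13/31 26/19/31
197 19/-42/0 16/-38/-2 38/-20/27 38/-14/28 35/-9/26 40/-1/34 40/5/35 37/10/33 38/17/36 27/18/24
199 22/-42/-5 22/-36/-3 38/-21/18 39/-15/20 37/-9/20 34/-5/17 39/4/25 39/10/26 38/16/27 26/17/13
201 32/-38/-2 29/-33/-4 36/-24/6 41/-15/13 37/-11/10 33/-6/7 38/3/15 37/8/15 40/16/20 20/13/-3
203 39/-36/-3 38/-30/-2 41/-23/2 38/-17/1 39/-11/3 39/-5/5 38/1/5 41/9/10 39/14/9 29/16/-1
205 48/-33/-1 47/-27/-1 45/-22/-2 44/-16/-2 44/-10/0 39/-6/-5 39/1/-3 43/9/3 39/13/0 36/18/-2
207 58/-29/2 57/-23/3 52/-19/-2 53/-12/2 50/-8/-2 53/-0/4 45/3/-4 45/9/-3 50/17/4 45/21/1
```

{"name": "carry_out", "arguments": {"targets": [{"x": 0.04, "y": 0, "z": 0, "hand": 100}, {"x": 0.1, "y": -0.03}, {"x": 0.15, "y": -0.06}, {"x": 0.2, "y": -0.1}, {"x": 0.2, "y": -0.14}]}}

```text
schema error: expected keys hand, x, y, z, ax, ay, az
```

The depth shows the far face flat at about +38 mm with no hole, so the socket should be on the near end (heading 155°). I'll move above the head with the tool's +x along that direction.

{"name": "carry_out", "arguments": {"targets": [{"hand": 100, "x": 0.04, "y": -0.03, "z": 0, "ax": 0, "ay": 0, "az": -0.18}, {"hand": 100, "x": 0.085, "y": -0.065, "z": 0, "ax": 0, "ay": 0, "az": -0.36}, {"hand": 100, "x": 0.13, "y": -0.1, "z": 0, "ax": 0, "ay": 0, "az": -0.54}, {"hand": 100, "x": 0.18, "y": -0.13, "z": 0, "ax": 0, "ay": 0, "az": -0.72}, {"hand": 100, "x": 0.225, "y": -0.165, "z": 0, "ax": 0, "ay": 0, "az": -0.9}, {"hand": 100, "x": 0.27, "y": -0.2, "z": 0, "ax": 0, "ay": 0, "az": -1.08}, {"hand": 100, "x": 0.315, "y": -0.23, "z": 0, "ax": 0, "ay": 0, "az": -1.26}, {"hand": 100, "x": 0.363, "y": -0.265, "z": 0, "ax": 0, "ay": 0, "az": -1.44}]}}

```text
t: 1.15
tool_pos: [0.4488, -0.2064, 0.4047]
orientation: [2.006, 2.417, -0.0]
force: [0.3, 0.1, 0.7]
opening: 0.0931
gripper_force: 0.0
```

{"name": "carry_out", "arguments": {"targets": [{"hand": 100, "x": 0, "y": 0, "z": 0, "ax": 0, "ay": 0, "az": -0.18}, {"hand": 100, "x": 0, "y": 0, "z": 0, "ax": 0, "ay": 0, "az": -0.36}, {"hand": 100, "x": 0, "y": 0, "z": 0, "ax": 0, "ay": 0, "az": -0.54}, {"hand": 100, "x": 0, "y": 0, "z": 0, "ax": 0, "ay": 0, "az": -0.72}, {"hand": 100, "x": 0, "y": 0, "z": 0, "ax": 0, "ay": 0, "az": -0.9}, {"hand": 100, "x": 0, "y": 0, "z": 0, "ax": 0, "ay": 0, "az": -0.954}, {"hand": 100, "x": 0, "y": 0, "z": 0, "ax": 0, "ay": 0, "az": -0.954}, {"hand": 100, "x": 0, "y": 0, "z": 0, "ax": 0, "ay": 0, "az": -0.954}]}}

```text
t: 2.15
tool_pos: [0.448, -0.2079, 0.4046]
orientation: [-0.683, -3.066, -0.0]
force: [0.5, -0.1, -0.2]
opening: 0.0929
gripper_force: 0.0
```

```bash
python3 - <<'E'
from h import *
im,d,w=cloud('wrist'); cv2.imwrite('pics/w1.png',im); np.save('w1.npy',w)
s=read_state(); print(s['t'],s['q'].round(3),s['tool_pos'].round(4)); print(R.from_rotvec(s['orientation']).as_matrix().round(3)); print(camera_params('wrist')['position'])
m=(w[...,2]>.034)&(w[...,2]<.06)&(np.hypot(w[...,0]-.448,w[...,1]+.208)<.05)
print(m.sum(), cv2.minAreaRect(w[m][:,:2].astype(np.float32)), np.median(w[m],0))
E
```

```text
2.2 [-0.538 -0.16   1.776  0.     1.526 -1.671] [ 0.448  -0.2079  0.4046]
[[-0.906  0.424 -0.   ]
 [ 0.424  0.906  0.   ]
 [ 0.     0.    -1.   ]]
[ 0.37960415 -0.17686038  0.38419423]
2289 ((0.44697654247283936, -0.21230889856815338), (0.034100063145160675, 0.07242150604724884), 65.3739013671875) [ 0.44520193 -0.21147301  0.04076191]
```

View pics/w1.png

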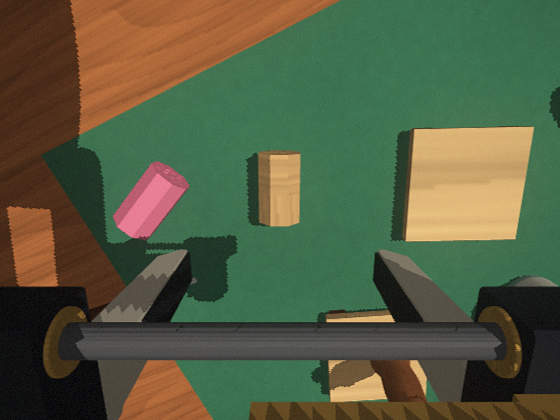

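The head is centred under the tool. The pink decoy's nearest point is about 93 mm to the side, so it clears the fingers. I'll descend and grip.

{"name": "carry_out", "arguments": {"targets": [{"hand": 100, "x": 0, "y": -0.003, "z": 0.05, "ax": 0, "ay": 0, "az": 0}, {"hand": 100, "x": 0, "y": -0.003, "z": 0.1, "ax": 0, "ay": 0, "az": 0}, {"hand": 100, "x": 0, "y": -0.003, "z": 0.15, "ax": 0, "ay": 0, "az": 0}, {"hand": 100, "x": 0, "y": -0.003, "z": 0.185, "ax": 0, "ay": 0, "az": 0}, {"hand": 100, "x": 0, "y": -0.003, "z": 0.205, "ax": 0, "ay": 0, "az": 0}, {"hand": 100, "x": 0, "y": -0.003, "z": 0.213, "ax": 0, "ay": 0, "az": 0}, {"hand": 100, "x": 0, "y": -0.003, "z": 0.213, "ax": 0, "ay": 0, "az": 0}]}}

```text
t: 3.08
tool_pos: [0.4468, -0.2107, 0.1918]
orientation: [-0.681, -3.066, -0.0]
force: [0.3, 0.1, -0.0]
opening: 0.0932
gripper_force: 0.0
```

{"name": "carry_out", "arguments": {"newtons": 25, "targets": [{"hand": 0, "x": 0, "y": 0, "z": 0, "ax": 0, "ay": 0, "az": 0}, {"hand": 0, "x": 0, "y": 0, "z": 0, "ax": 0, "ay": 0, "az": 0}, {"hand": 0, "x": 0, "y": 0, "z": 0, "ax": 0, "ay": 0, "az": 0}, {"hand": 0, "x": 0, "y": 0, "z": 0, "ax": 0, "ay": 0, "az": 0}, {"hand": 0, "x": 0, "y": 0, "z": 0, "ax": 0, "ay": 0, "az": 0}, {"hand": 0, "x": 0, "y": 0, "z": 0, "ax": 0, "ay": 0, "az": 0}]}}

```text
t: 3.82
tool_pos: [0.4468, -0.2107, 0.1917]
orientation: [-0.681, -3.067, -0.0]
force: [-0.6, 0.0, -0.4]
opening: 0.0417
gripper_force: 25.0
```

Gripped at 41.7 mm, as expected. Now I'll lift, then tilt slightly to see which way the joints go.

{"name": "carry_out", "arguments": {"targets": [{"hand": 0, "x": 0, "y": 0, "z": -0.03, "ax": 0, "ay": 0, "az": 0}, {"hand": 0, "x": 0, "y": 0, "z": -0.08, "ax": 0, "ay": 0, "az": 0}, {"hand": 0, "x": 0, "y": 0, "z": -0.13, "ax": 0, "ay": 0, "az": 0}, {"hand": 0, "x": 0, "y": 0, "z": -0.18, "ax": 0, "ay": 0, "az": 0}, {"hand": 0, "x": 0, "y": 0, "z": -0.22, "ax": 0, "ay": 0, "az": 0}, {"hand": 0, "x": 0, "y": 0, "z": -0.22, "ax": 0, "ay": 0, "az": 0}]}}

```text
t: 4.58
tool_pos: [0.4476, -0.2111, 0.4158]
orientation: [0.679, 3.06, -0.004]
force: [-0.3, 0.2, -1.6]
opening: 0.0419
gripper_force: 25.0
```

```bash
python3 - <<'E'
from h import *
s=read_state(); print(s['t'],s['q'].round(3),s['tool_pos'].round(4),s['opening'],s['gripper_force'],s['force'])
print(dir(robot))
E
```

```text
4.575 [-0.544 -0.166  1.761 -0.     1.54  -1.678] [ 0.4476 -0.2111  0.4158] 0.0419033181383712 24.99889864877332 [-0.30959345  0.23176305 -1.6140636 ]
['IKError', '__class__', '__delattr__', '__dict__', '__dir__', '__doc__', '__eq__', '__format__', '__ge__', '__getattribute__', '__getstate__', '__gt__', '__hash__', '__init__', '__init_subclass__', '__le__', '__lt__', '__module__', '__ne__', '__new__', '__reduce__', '__reduce_ex__', '__repr__', '__setattr__', '__sizeof__', '__str__', '__subclasshook__', '__weakref__', 'close_job']
```

{"name": "carry_out", "arguments": {"targets": [{"hand": 0, "x": 0, "y": 0.015, "z": 0, "ax": 0, "ay": 0, "az": 0.15}, {"hand": 0, "x": 0, "y": 0.03, "z": 0, "ax": 0, "ay": 0, "az": 0.3}, {"hand": 0, "x": 0, "y": 0.05, "z": 0, "ax": 0, "ay": 0, "az": 0.45}, {"hand": 0, "x": 0, "y": 0.07, "z": 0, "ax": 0, "ay": 0, "az": 0.6}, {"hand": 0, "x": 0, "y": 0.09, "z": 0, "ax": 0, "ay": 0, "az": 0.75}, {"hand": 0, "x": 0, "y": 0.11, "z": 0, "ax": 0, "ay": 0, "az": 0.9}, {"hand": 0, "x": 0, "y": 0.12, "z": 0, "ax": 0, "ay": 0, "az": 1.05}, {"hand": 0, "x": 0, "y": 0.12, "z": 0, "ax": 0, "ay": 0, "az": 1.134}]}}

```text
t: 5.58
tool_pos: [0.4975, -0.1011, 0.4097]
orientation: [-2.222, -2.217, 0.002]
force: [-0.2, 1.2, -0.8]
opening: 0.0422
gripper_force: 25.0
```

{"name": "carry_out", "arguments": {"targets": [{"hand": 0, "x": 0, "y": 0, "z": 0, "ax": 0, "ay": 0.12, "az": 0}, {"hand": 0, "x": 0, "y": 0, "z": 0, "ax": 0, "ay": 0.26, "az": 0}, {"hand": 0, "x": 0, "y": 0, "z": 0, "ax": 0, "ay": 0.4, "az": 0}, {"hand": 0, "x": 0, "y": 0, "z": 0, "ax": 0, "ay": 0.5, "az": 0}]}}

```text
t: 6.08
tool_pos: [0.4973, -0.1021, 0.4099]
orientation: [-1.939, -1.936, -0.498]
force: [-0.1, -0.0, -1.4]
opening: 0.0421
gripper_force: 25.0
```

```bash
python3 - <<'E'
from h import *
s=read_state(); print(s['t'],s['q'].round(3),s['tool_pos'].round(4),s['opening'],s['gripper_force'],s['force'])
print(R.from_rotvec(s['orientation']).as_matrix().round(3))
E
```

```text
6.075 [-0.469 -0.038  1.696  0.45   1.714 -0.454] [ 0.4973 -0.1021  0.4099] 0.04209772615339504 24.9988280897378 [-0.13675877 -0.0050386  -1.35476919]
[[ 0.002  1.    -0.002]
 [ 0.875 -0.001  0.484]
 [ 0.484 -0.002 -0.875]]
```

j4 turns positive, which has range to spare. I'll finish the tilt.

{"name": "carry_out", "arguments": {"targets": [{"hand": 0, "x": 0, "y": 0, "z": 0, "ax": 0, "ay": 0.15, "az": 0}, {"hand": 0, "x": 0, "y": 0, "z": 0, "ax": 0, "ay": 0.3, "az": 0}, {"hand": 0, "x": 0, "y": 0, "z": 0, "ax": 0, "ay": 0.45, "az": 0}, {"hand": 0, "x": 0, "y": 0, "z": 0, "ax": 0, "ay": 0.6, "az": 0}, {"hand": 0, "x": 0, "y": 0, "z": 0, "ax": 0, "ay": 0.75, "az": 0}, {"hand": 0, "x": 0, "y": 0, "z": 0, "ax": 0, "ay": 0.9, "az": 0}, {"hand": 0, "x": 0, "y": 0, "z": 0, "ax": 0, "ay": 1.03, "az": 0}, {"hand": 0, "x": 0, "y": 0, "z": 0, "ax": 0, "ay": 1.071, "az": 0}]}}

```text
t: 7.08
tool_pos: [0.4973, -0.1018, 0.4095]
orientation: [-1.209, -1.203, -1.209]
force: [-0.8, 0.5, -0.8]
opening: 0.0419
gripper_force: 25.0
```

```bash
python3 - <<'E'
from h import *
s=read_state(); print(s['t'],s['q'].round(3),s['tool_pos'].round(4),s['opening'],s['gripper_force'],s['force'])
print(R.from_rotvec(s['orientation']).as_matrix().round(3))
im,d,w=cloud('scene'); cv2.imwrite('pics/s2.png',im)
E
```

```text
7.075 [-0.622  0.237  1.725  1.309  2.14  -0.463] [ 0.4973 -0.1018  0.4095] 0.04185774246330686 24.99873825276154 [-0.75905879  0.51380894 -0.81593433]
[[ 0.004  1.     0.001]
 [-0.004 -0.001  1.   ]
 [ 1.    -0.004  0.004]]
```

View pics/s2.png

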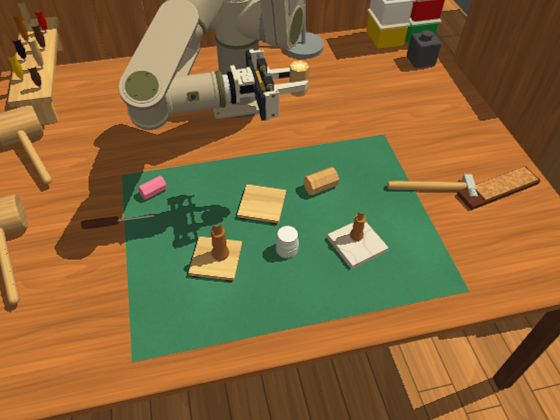

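The scene picture shows the head upright at (300,70) with a lighter ring on its top face, which looks like the socket mouth. The bystanders haven't moved. I'll move beside the slab handle and lower, yawing about 20° to keep the wrist clear of the other handle.

{"name": "carry_out", "arguments": {"targets": [{"hand": 0, "x": 0, "y": 0.007, "z": 0.012, "ax": -0.05, "ay": 0, "az": 0}, {"hand": 0, "x": -0.02, "y": 0.015, "z": 0.03, "ax": -0.12, "ay": 0, "az": 0}, {"hand": 0, "x": -0.05, "y": 0.025, "z": 0.045, "ax": -0.19, "ay": 0, "az": 0}, {"hand": 0, "x": -0.08, "y": 0.035, "z": 0.06, "ax": -0.26, "ay": 0, "az": 0}, {"hand": 0, "x": -0.11, "y": 0.042, "z": 0.075, "ax": -0.31, "ay": 0, "az": 0}, {"hand": 0, "x": -0.14, "y": 0.048, "z": 0.085, "ax": -0.35, "ay": 0, "az": 0}, {"hand": 0, "x": -0.15, "y": 0.048, "z": 0.085, "ax": -0.35, "ay": 0, "az": 0}, {"hand": 0, "x": -0.15, "y": 0.048, "z": 0.085, "ax": -0.35, "ay": 0, "az": 0}]}}

```text
t: 8.12
tool_pos: [0.5455, -0.017, 0.2617]
orientation: [-1.462, -1.023, -1.461]
force: [0.4, 0.2, -1.5]
opening: 0.0417
gripper_force: 25.0
```

```bash
python3 - <<'E'
from h import *
s=read_state(); print(s['t'],s['q'].round(3),s['tool_pos'].round(4),s['opening'],s['force'])
M=R.from_rotvec(s['orientation']).as_matrix();print(M.round(3)); g=s['tool_pos']+M[:,2]*.167; print('grasp',g)
im,d,w=cloud('scene'); cv2.imwrite('pics/s3.png',im)
t,dt,wt=cloud('top')
m=(np.hypot(wt[...,0]-g[0],wt[...,1]-g[1])<.022); rr,cc=np.where(m&(wt[...,2]>g[2]-.03)); print(rr.mean(),cc.mean())
r,c=int(rr.mean()),int(cc.mean()); print((wt[r-12:r+12,c-12:c+12:2,2][::2]*1000).round())
# lowest arm point near region
q=w[(w[...,2]>.16)&(w[...,0]>.3)]; print('arm min z', q[:,2].min())
a=cv2.resize(im,(560,420)); b=cv2.resize(t[r-30:r+30,c-17:c+17],(238,420),interpolation=cv2.INTER_CUBIC)
cv2.imwrite('pics/s3.png',np.hstack([a,b]))
E
```

```text
8.125 [-0.488  0.362  1.904  1.481  1.677 -0.699] [ 0.5455 -0.017   0.2617] 0.04173499741766769 [ 0.3861153   0.24061226 -1.51490757]
[[ 0.001  0.94   0.342]
 [ 0.    -0.342  0.94 ]
 [ 1.    -0.001 -0.   ]]
grasp [0.60254832 0.13993151 0.26164579]
200.46764705882353 218.41176470588235
[[ 23.  21.  41.  41.  43. 274. 274. 271. 270. 270. 271. 273.]
 [ 20.  18.  24. 301. 296. 298. 299. 298. 272. 272. 272. 269.]
 [ 24. 298. 296.  nan 302. 297. 299. 298. 300. 270. 274. 273.]
 [ 21. 296. 301. 300. 298. 294. 298. 298. 296. 287. 273. 270.]
 [ 22. 299. 297. 297. 298. 298. 299. 297. 296. 298.  22.  21.]
 [301. 302. 296. 300. 300. 300. 299. 300. 298. 300. 277.   3.]
 [ 19. 297. 298. 299. 299. 297. 300. 301. 297. 299. 280.   1.]
 [ 22. 300. 299. 300. 298. 299. 304. 302. 299. 292. 270. 252.]
 [  2. 297. 298. 302. 297. 296. 297. 301. 299. 283. 264. 240.]
 [  3.   2. 293. 299. 298. 299. 298. 292. 285. 278. 258. 232.]
 [  2. 273. 272. 270. 282. 294. 286. 276. 271. 262. 248.  -0.]
 [  3. 271. 273. 273. 273. 270. 268. 259. 251. 243. 233.  -3.]]
arm min z 0.1781824353139786
```

View pics/s3.png

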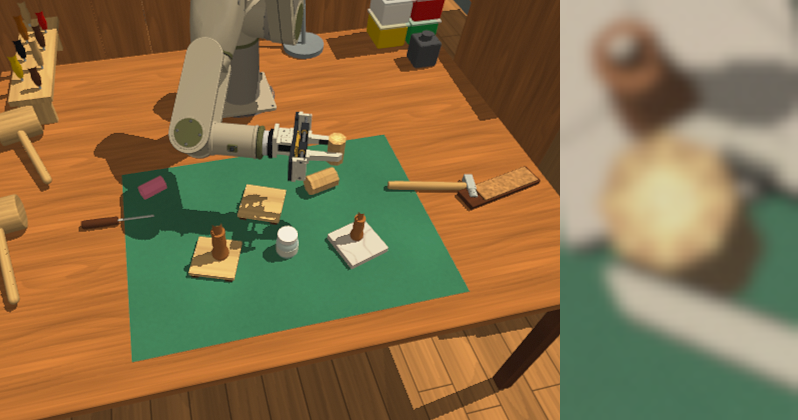

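The top camera's depth shows this upper face flat at about 299 mm with no hole, so I can't trust that it's the socket end. I'll look closer with the wrist camera and a scene crop.

```bash
python3 - <<'E'
from h import *
g=np.array([.6025,.14,.2616])
im,d,w=cloud('scene'); wi,dw,ww=cloud('wrist')
def near(w): return (np.abs(w-g)<[.03,.03,.06]).all(-1)
rr,cc=np.where(near(w)); r0,r1,c0,c1=rr.min(),rr.max(),cc.min(),cc.max(); print(r0,r1,c0,c1)
print((w[r0:r1+1,c0:c1+1,2]*1000).round()[:14,:22])
a=cv2.resize(im[r0-5:r1+5,c0-8:c1+8],(400,420),interpolation=cv2.INTER_CUBIC)
t,_,_=cloud('top')
cv2.imwrite('pics/s4.png',np.hstack([cv2.resize(wi,(400,300)),cv2.resize(a,(286,300))]))
i=cv2.cvtColor(t,cv2.COLOR_BGR2GRAY); print(i[190:212,208:230])
E
```

```text
133 165 321 345
[[ -7.  -2.   1.  -5.  -9.  -1.  -3.  -3.  -7.  -0.  -5.  -2. 297. 296.
  294. 298. 294. 297. 295. 297. 298.   2.]
 [ -0.   2.  -2.  -4.  -4.   0.  -2.  -1.  -3.  -6. 295. 295. 297. 290.
  297. 296. 292. 298. 297. 295. 298. 297.]
 [272. 268.  -4.   2.  -5.  -1.  -3.  -2.  -5. 296. 296. 296. 296. 293.
  295. 295. 297. 295. 299. 295. 292. 298.]
 [270. 271. 270.  nan 268. 266.  nan 272. 295. 299. 297. 296. 291. 294.
  295. 296. 298. 293. 295. 295. 296. 296.]
 [269. 272. 269. 269. 269. 270. 271. 271. 296. 297. 295. 297. 296. 296.
  293. 295. 296. 295. 294. 295. 294. 294.]
 [269. 272. 268. 267. 272. 271. 267. 272. 299. 297. 301. 294. 292. 296.
  298. 295. 299. 299. 294. 297. 294. 294.]
 [266. 267. 268. 268. 264. 270. 265. 269. 293. 297. 296. 297. 299. 293.
  295. 296. 297. 294. 293. 293. 297. 297.]
 [266. 266. 268. 268. 268. 268. 267. 265. 298. 298. 298. 295. 298. 293.
  295. 297. 295.  nan 296. 294. 295. 294.]
 [263. 267. 264. 263. 264. 266. 265. 264. 295. 296. 295. 298. 294. 293.
  295. 297. 298. 295. 293. 294. 296. 298.]
 [259. 261. 258. 260. 258. 261. 261. 262. 290. 29
[... 1873 characters left out ...]
9 171 170 168 155 130  99  75
   68  69  71  79]
 [115 140 155 160 160 166 173 184 186 179 167 157 150 142 129 107  84  71
   68  70  72  80]
 [109 123 130 136 143 152 160 168 169 161 148 135 120 108  97  84  74  69
   68  70  73  83]
 [124 128 125 124 126 130 137 144 145 136 120 104  92  82  77  71  69  69
   69  70  77  86]
 [145 153 150 141 132 124 118 121 118 107  92  80  75  72  70  70  69  70
   69  72  81  91]
 [154 170 172 168 160 147 133 123 114  99  85  76  72  70  69  69  69  69
   70  76  86  95]
 [148 170 181 183 180 172 163 154 143 127 112  99  88  79  75  71  72  73
   75  82  90  96]
 [137 163 181 186 187 184 182 178 171 162 151 139 125 110  98  88  81  81
   84  90  95  98]]
```

View pics/s4.png

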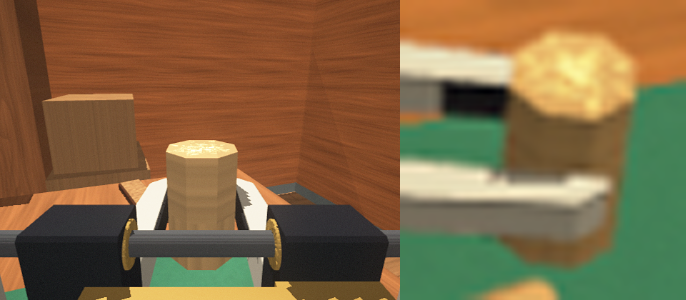

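The wrist picture (head top at about (202,150)) and the scene crop both show a plain upper face with no hole, so the socket is at the other end. Turning joint 6 by π flips the head in place (q6 from -0.70 to 2.44, within range).

{"name": "carry_out", "arguments": {"targets": [{"hand": 0, "x": 0, "y": 0, "z": 0, "ax": 0, "ay": 0, "az": 0.15}, {"hand": 0, "x": 0, "y": 0, "z": 0, "ax": 0, "ay": 0, "az": 0.33}, {"hand": 0, "x": 0, "y": 0, "z": 0, "ax": 0, "ay": 0, "az": 0.51}, {"hand": 0, "x": 0, "y": 0, "z": 0, "ax": 0, "ay": 0, "az": 0.69}, {"hand": 0, "x": 0, "y": 0, "z": 0, "ax": 0, "ay": 0, "az": 0.87}, {"hand": 0, "x": 0, "y": 0, "z": 0, "ax": 0, "ay": 0, "az": 1.05}, {"hand": 0, "x": 0, "y": 0, "z": 0, "ax": 0, "ay": 0, "az": 1.23}, {"hand": 0, "x": 0, "y": 0, "z": 0, "ax": 0, "ay": 0, "az": 1.4}]}}

```text
t: 9.38
tool_pos: [0.5458, -0.0172, 0.2625]
orientation: [-1.579, 0.145, -0.405]
force: [-0.5, 0.4, -0.8]
opening: 0.0417
gripper_force: 25.0
```

{"name": "carry_out", "arguments": {"targets": [{"hand": 0, "x": 0, "y": 0, "z": 0, "ax": 0, "ay": 0, "az": 0.18}, {"hand": 0, "x": 0, "y": 0, "z": 0, "ax": 0, "ay": 0, "az": 0.36}, {"hand": 0, "x": 0, "y": 0, "z": 0, "ax": 0, "ay": 0, "az": 0.54}, {"hand": 0, "x": 0, "y": 0, "z": 0, "ax": 0, "ay": 0, "az": 0.72}, {"hand": 0, "x": 0, "y": 0, "z": 0, "ax": 0, "ay": 0, "az": 0.9}, {"hand": 0, "x": 0, "y": 0, "z": 0, "ax": 0, "ay": 0, "az": 1.08}, {"hand": 0, "x": 0, "y": 0, "z": 0, "ax": 0, "ay": 0, "az": 1.26}, {"hand": 0, "x": 0, "y": 0, "z": 0, "ax": 0, "ay": 0, "az": 1.42}]}}

```text
t: 10.38
tool_pos: [0.5458, -0.0172, 0.2625]
orientation: [-1.123, 1.161, 0.705]
force: [-0.6, -0.7, -1.5]
opening: 0.0419
gripper_force: 25.0
```

{"name": "carry_out", "arguments": {"targets": [{"hand": 0, "x": 0, "y": 0, "z": 0, "ax": 0, "ay": 0, "az": 0.16}, {"hand": 0, "x": 0, "y": 0, "z": 0, "ax": 0, "ay": 0, "az": 0.29}, {"hand": 0, "x": 0, "y": 0, "z": 0, "ax": 0, "ay": 0, "az": 0.322}, {"hand": 0, "x": 0, "y": 0, "z": 0, "ax": 0, "ay": 0, "az": 0.322}]}}

```text
t: 10.88
tool_pos: [0.5457, -0.0171, 0.2621]
orientation: [-0.949, 1.353, 0.946]
force: [0.1, -1.0, -1.5]
opening: 0.042
gripper_force: 25.0
```

```bash
cat > chk.py <<'E'
from h import *
import sys
s=read_state(); print(s['t'],s['q'].round(3),s['tool_pos'].round(4),s['opening'],s['force'])
M=R.from_rotvec(s['orientation']).as_matrix();print(M.round(4)); g=s['tool_pos']+M[:,2]*.167; print('grasp',g)
im,d,w=cloud('scene'); t,dt,wt=cloud('top')
near=lambda w:(np.abs(w-g)<[.03,.03,.05]).all(-1)
rr,cc=np.where(near(w)); r0,r1,c0,c1=rr.min(),rr.max(),cc.min(),cc.max()
a=im[r0-5:r1+5,c0-8:c1+8]
rr,cc=np.where(near(wt)); r,c=int(rr.mean()),int(cc.mean())
print((wt[r-12:r+12:2,c-12:c+12,2]*1000).round()[:, ::2])
b=t[r-20:r+20,c-20:c+20]
cv2.imwrite(sys.argv[1],np.hstack([cv2.resize(im,(400,300)),cv2.resize(a,(200,300),interpolation=2),cv2.resize(b,(200,300),interpolation=2)]))
E
python3 chk.py pics/s5.png
```

```text
10.875 [-0.488  0.361  1.904  1.482  1.677  2.441] [ 0.5457 -0.0171  0.2621] 0.041973517014163124 [ 0.05937406 -1.03808985 -1.53999521]
[[ 2.200e-03 -9.393e-01  3.430e-01]
 [-7.000e-04  3.430e-01  9.393e-01]
 [-1.000e+00 -2.300e-03  1.000e-04]]
grasp [0.60295481 0.13979997 0.26215029]
[[ 23.  23.  37.  41.  39. 273. 273. 274. 269. 272. 275. 272.]
 [ 22.  22.  18. 297. 297. 299. 299. 298. 273. 270. 269. 270.]
 [ 22. 300. 299. 298. 298. 296. 297. 299. 297.  nan 269. 272.]
 [ 17. 297. 298. 298. 299. 297. 299. 297. 300. 279. 269. 270.]
 [297. 298. 299. 294. 282. 275. 276. 300. 300. 298.  16. 252.]
 [300. 297. 299. 285. 271. 268. 269. 297. 299. 296. 268.   1.]
 [302. 296. 299. 287. 261. 265. 268. 297. 297. 297. 278.   0.]
 [ 25. 299. 301. 296. 298. 296. 300. 301. 296. 291. 268. 248.]
 [  5. 300. 297. 299. 299. 298. 301. 294. 298. 286. 263. 242.]
 [  1.   2. 292. 298. 300. 300. 298. 292. 286. 272. 253. 233.]
 [ -2. 275. 275. 272. 282. 292. 284. 276. 268. 262. 243.   3.]
 [  2. 271. 273. 268. 273. 269. 266. 259. 250. 242. 235.   1.]]
```

View pics/s5.png

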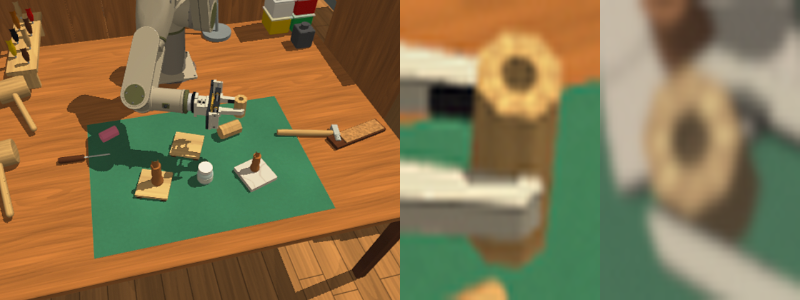

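The socket mouth now shows facing straight up, dark in both crops, with depth about 30 mm below the rim. I'll lower 40 mm to bring the head nearer its handle, then hold still.

{"name": "carry_out", "arguments": {"targets": [{"hand": 0, "x": 0.012, "y": 0, "z": 0, "ax": 0, "ay": 0, "az": 0}, {"hand": 0, "x": 0.028, "y": 0, "z": 0, "ax": 0, "ay": 0, "az": 0}, {"hand": 0, "x": 0.038, "y": 0, "z": 0, "ax": 0, "ay": 0, "az": 0}, {"hand": 0, "x": 0.04, "y": 0, "z": 0, "ax": 0, "ay": 0, "az": 0}, {"hand": 0, "x": 0.04, "y": 0, "z": 0, "ax": 0, "ay": 0, "az": 0}, {"hand": 0, "x": 0.04, "y": 0, "z": 0, "ax": 0, "ay": 0, "az": 0}]}}

```text
t: 11.72
tool_pos: [0.5457, -0.017, 0.2221]
orientation: [-0.948, 1.354, 0.948]
force: [-0.6, -0.8, -1.3]
opening: 0.0418
gripper_force: 25.0
```

```bash
python3 chk.py pics/s6.png && python3 -c "
from h import *
s=read_state();print(s['dq'].round(3),s['gripper_force']);print(robot.close_job())"
```

```text
11.725 [-0.488  0.45   1.888  1.475  1.67   2.37 ] [ 0.5457 -0.017   0.2221] 0.04184713987176448 [-0.57515019 -0.7971655  -1.27113073]
[[ 3.000e-04 -9.394e-01  3.429e-01]
 [ 2.000e-04  3.429e-01  9.394e-01]
 [-1.000e+00 -3.000e-04  3.000e-04]]
grasp [0.60301348 0.13991495 0.22218673]
[[ 21.  18.  21.  19.  17.  18. 232. 233. 230. 232.  23.  17.]
 [ 19.  16.  22.  20. 256. 260. 261. 233. 229. 228. 232. 233.]
 [ 22.  21. 262. 256. 259. 259. 257. 257. 260. 232. 232. 234.]
 [ 23.  20. 257. 260. 259. 261. 260. 259. 260. 240. 231. 227.]
 [ 18. 258. 260. 257. 254. 247. 247. 258. 261. 260.   5. 221.]
 [ 23. 259. 258. 259. 237. 230. 224. 257. 259. 260. 227.   3.]
 [  9. 261. 258. 259. 230. 226. 226. 260. 256. 260. 246.   3.]
 [  0. 256. 260. 260. 257. 225. 258. 259. 260. 261. 237. 212.]
 [  5.  -1. 259. 258. 259. 256. 261. 257. 262. 250. 226. 206.]
 [ nan  -1. 253. 259. 261. 260. 257. 259. 251. 237. 219. 195.]
 [  1. 231. 236. 234. 246. 255. 249. 244. 236. 223. 210.  -1.]
 [  0.   3. 229. 230. 229. 230. 232. 222. 213. 202. 196.   6.]]
[ 0.    -0.001  0.002 -0.    -0.     0.002] 24.998806241783313
the job is handed in; nothing more can be done
None
```

Job handed in at about 12 s: the small head, matching the small handle on the slab, is held still with its socket straight up, its middle about 22 cm above the bench and about 12 cm to the side of its handle; I first turned it plain end up, saw that, and flipped it.

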